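# Park and lock the tube rotator for unloading

## Robot

A 6-joint arm with a two-finger parallel gripper is mounted at the origin on the work surface. World frame = base frame: x ahead of the robot, y to its left, z up, the work surface at z = 0. Lengths are in m, angles in rad, forces in N, time in s.
With the tool pointing down it reaches from about 0.375 to 0.9 m from the base axis. Payload 3.1 kg.
Tool frame: the origin (TCP) lies midway between the tips of the shut fingers; the grasp point (between the pads) lies 19 mm behind it (grip_depth is the distance from the TCP to the grasp point, in m); y points along the fingers, z is the direction in which the jaws open and shut, and the axes are right-handed (so a half turn about y gives the same grasp; the last joint's range is limited). The gripper opens to 85 mm and grips with 20 to 120 N. Pads are 22 mm wide; open, the fingers measure 114 mm over their backs; the gripper's body (76 mm by 85 mm) begins 54 mm behind the grasp point. The pads swing forward as they close: fully open they stand 13 mm farther back than shut.
Start: joints at [1.079, 0.527, 1.433, -0, 1.181, -0.178], TCP at [0.193, 0.594, 0.231] pointing down, gripper open.
Joint ranges: [-3.08, 3.08], [-0.75, 2.2], [0.22, 2.44], [-1.43, 4.57], [0, 2.65], [-2.85, 2.85]. Speed limits (rad/s): [2.79, 2.79, 3.14, 3.14, 3.14, 3.14].

## Interface

Orientations are given as a unit quaternion [x, y, z, w].
In Python, from station import sense, snapshot, camera_model, sign_off, grip_depth gives the robot as it stands.
- The arm moves only by the tool play_rows, never from a script. Its argument "deltas" is a list of rows, each a list of 6 numbers: the shift along the tool's x, y, z in m, then the turn, a rotation vector about the tool's x, y, z in rad. A call has 1 to 12 rows; each row is the pose to reach, as a shift and turn from the pose commanded when the call began, along the tool's axes at that moment; what a row does not reach only later rows make up. A row lasts 1/10 s, in which the tool goes at most 50 mm and 8.59 degrees, less where a joint would pass 70% of its speed; a pose out of reach is approached as far as the arm can. A call with a gripper value outside its range is refused whole. "gripper" is the finger opening in m, from 0 to 0.0854, set as the call begins (left out, the last holds). The fingers move at their own pace and stop on an object; "force" is the grip in N (left out, the last holds). Time passes only in rows, so rows that repeat a pose let the fingers close. It gives the time, the measured TCP pose, the force and the opening at its end, in the units of the state.
- sense(): the state, without advancing time (a new reading comes with each control period).
- snapshot(name): name is "scene" or "top" or "wrist"; returns the picture (400x640x3 uint8, red, green, blue); there is no depth.
- camera_model(name): a dict with "fx", "fy", "cx", "cy" (pixels), "distortion" ([k1, k2, p1, p2, k3] as OpenCV has them; the pictures are not rectified), "camera_from_world" (4x4, takes a point from world to camera coordinates). Camera axes: x right, y up, looking along -z (the intrinsics and any distortion apply to the point x, -y, -z); pixel columns grow to the right and rows downward; lengths in m; the calibration is good to about 2 mm. A picture is of the moment at which its call begins: read the wrist's pose just before it. camera_model takes no time and is no camera call; for the wrist camera it gives the pose at the moment of the call.
- sign_off(): hands the job in, once; it reports no verdict.
The state is a dict: "t": time; "q": joint angles; "qd": joint speeds; "tau": joint torques, N m; "tcp_pos": TCP position; "tool_rot": TCP orientation; "force": force on the tool from outside, world axes, zero at the start; "ft_torque": the same for the moment, N m; "finger_gap": opening from 0.0 (shut) to 1.0 (fully open).
Only numpy, scipy, OpenCV 4.12 (cv2) and the standard library are available. Lean on these libraries where they do the work, as an engineer would, in place of code of your own. Each camera call takes 0.05 s, during which the arm holds its last target.

## Task

The tube rotator has to be parked for unloading. Turn its disc by the rim, not by the tubes, until the orange loading mark is at the very top, then lock it there: push the red-knobbed spring bolt all the way towards the disc and swing its knob right over into the holding notch, so that the bolt stays in when you let go. Leave everything else on the bench where it stands.

Things in the scene. Friction and masses are not known exactly. Their poses are not given: they have to be found in the camera images.
- rotator: Tube rotator on the bench (fixed). Origin on the bench under it, z up; local y runs along the level axle from the white housing to the disc. Housing: x -75 to 75, y -110 to 30 mm, top at z 180; 30 mm high drip tray under the disc. The bolt lies along y on the housing, guide blocks up to z 220. Between housing and disc (y 30 to 83) are only the axle, index ring and the bolt's nose.
- axle (a point): Centre of the disc, on the axle, at rotator frame (0, 90, 150) mm; fixed, axes as the rotator's. Disc: black rim, white faces, 240 mm diameter, 14 mm thick, both faces bare for 30 mm inwards from the rim. On its back (housing side) a steel index ring, radii 45 to 65 mm, 16 mm thick, has one 20 mm notch, in line with the orange mark, that takes the bolt.
- disc (a joint): Angle of the disc about its axle (rotator's +y), rad; 0, or any whole turn, means the orange mark is exactly at the top; growing values carry the top of the disc towards the rotator's local +x. Turns endlessly either way, stiff enough (about 0.05 N m) to stay where it is left. The mark starts away from the top, mostly low down.
- load_mark (a point): Middle of the orange band on the rim, 120 mm from the axle; turns with the disc. The band is 20 mm wide, across the full rim and 34 mm down both faces. The tube station below it (orange clips) is the only empty one of eight. The other seven hold capped tubes, clipped along radii on the face away from the housing, 24 to 88 mm from the axle, standing up to 18 mm out.
- top_point (a point): The uppermost point of the rim's circle, straight above the axle (rotator frame 0, 90, 270 mm). Does not move; nothing is there to see but the rim.
- bolt (a joint): Travel of the spring bolt towards the disc (rotator's +y), m: 0 drawn back, as it starts; 0.024 at its stop. A spring pushes it back (2.4 N at rest, 5.3 N at the stop). The 12 mm round-ended nose meets the index ring after about 6 mm and goes on only if the notch is in line (disc within about 5 degrees). Swung over and let go, it stays at about 0.017.
- bolt_knob (a joint): Swing of the knob and stem about the bolt's own axis, rad: 0 upright as it starts, 0.8 right over in the holding notch, towards the rotator's local -x. Swings easily, but the slot's side wall stops it while the bolt is less than 0.017 in; once over, the stem rests against the end of that wall, which keeps the bolt in.
- knob (a point): Centre of the red ball knob, 28 mm diameter, on an 8 mm stem, 50 mm from the bolt's axis. Starts at rotator frame (0, -12, 255) mm. The bolt's axis is level, along rotator y at x 0, z 205 mm. The guide blocks are lower (z up to 220), the one on the disc's side 29 mm from the stem at the start.
- dish_stack: Stack of six Petri dishes, 91 mm diameter, 90 mm high; origin under its centre. Leave alone.
- dish_pair: Two Petri dishes, one on the other, 91 mm diameter, 30 mm high; origin under the centre. Leave alone.
- marker_pen: Black marker pen lying on the bench, 135 mm long, 13 mm thick. Leave alone.
- tube_rack: Blue rack with tubes, 70 x 170 x 98 mm; origin under its centre. Leave alone.
- beaker: Glass beaker, 70 mm diameter, 85 mm high; origin under its centre. Leave alone.
- wash_bottle: White bottle with red cap, 68 mm diameter, 170 mm high; origin under its centre. Leave alone.
- tip_box: Pipette tip box with green lid, 88 x 123 x 78 mm; origin under its centre. Leave alone.

How it is judged:
On the way, in this order (a step that is already met when the one before it is completed fails the run):
1. the orange mark is at the top of the disc (within 15 mm along the rim), with the bolt still drawn back (distance between load_mark and top_point below 0.015 m and value of joint bolt below 0.005 m), for 0.2 s.
2. the bolt is pushed into the notch of the index ring (value of joint bolt above 0.014 m and distance between load_mark and top_point below 0.015 m), for 0.1 s.
At the end, for the whole second after the job is handed in: The orange mark is at the top of the disc, within 15 mm along the rim, the bolt is in the notch of the index ring (at least 14 mm in) and its knob is swung at least 0.5 rad over into the holding notch, so that it stays there by itself; the disc is at rest and nothing is held (all of step 2 and value of joint bolt_knob above 0.5 rad and velocity of joint disc between -0.1 and 0.1 rad/s); the robot touches nothing.
It fails at once if the tubes on the disc are pushed (more than 4 N) (contact force between the fingers and disc_c1 above 4 N or contact force between the fingers and disc_c2 above 4 N or contact force between the fingers and disc_c3 above 4 N or contact force between the fingers and disc_c4 above 4 N or contact force between the fingers and disc_c5 above 4 N or contact force between the fingers and disc_c6 above 4 N or contact force between the fingers and disc_c7 above 4 N).
It fails at once if a bystander is moved more than 25 mm (distance of any of dish_stack, dish_pair, marker_pen, tube_rack, beaker, wash_bottle, tip_box from where it was at the start of the episode above 0.025 m).
It also fails if it takes over 72 s, if anything falls off the work surface, if the arm or the gripper's body presses on something with over 40 N, if the wrist force passes 120 N, or if a joint passes its speed limit or range.

## Working session

There is one attempt and no reset: what is moved stays moved. The work goes in short steps, Python scripts to look and compute and a tool call to move; the robot and the scene stay as the last step left them, time stands still between calls to the robot, and variables do not carry over. Pictures are saved under pics/ and viewed, and the job is handed in when it is done.

Besides the shell and the picture viewer there is one more tool, called as a command line: name --pt "numbers of a row" for each row, then --argument value for the rest. play_rows: Moves the arm, as the interface text tells. Its arguments: {"type":"object","properties":{"deltas":{"type":"array"},"gripper":{"type":"number"},"force":{"type":"number"}},"required":["deltas"]}

```bash
ls; mkdir -p pics; python3 - <<'E'
from station import *
import cv2
print(sense())
for n in ["scene","top","wrist"]:
    m=camera_model(n); print(n,m)
    cv2.imwrite(f"pics/{n}0.png",snapshot(n)[:,:,::-1])
print(grip_depth)
E
```

```text
pics
{'t': 0.0, 'q': array([ 1.07853670e+00,  5.28466625e-01,  1.43389368e+00,  1.48799022e-05,
        1.18140404e+00, -1.78461161e-01]), 'qd': array([-1.61127584e-03, -9.13073341e-05,  1.43785419e-03, -6.25443032e-04,
        3.67772468e-04,  1.24831801e-03]), 'tau': array([ 1.17937023e-03, -4.42351770e+01, -1.78027940e+01, -1.60580703e-04,
        8.39119573e-03,  4.83783040e-06]), 'tcp_pos': array([0.19252416, 0.59386026, 0.23033608]), 'tool_rot': array([ 0.69914378, -0.11074908,  0.1102345 , -0.69769691]), 'force': array([-0.37354654, -0.20433367,  0.97920752]), 'ft_torque': array([-0.05136836,  0.02139733,  0.015967  ]), 'finger_gap': 0.9992290523352407}
scene {'fx': 378.3318586519022, 'fy': 378.3318586519022, 'cx': 317.3967589195234, 'cy': 200.07382844813267, 'distortion': array([-0.0410484,  0.       ,  0.       ,  0.       ,  0.       ]), 'camera_from_world': array([[-0.3069779 ,  0.9515777 , -0.01626198,  0.19041499],
       [-0.76715871, -0.23730007,  0.59594982,  0.28418981],
       [ 0.56323359,  0.19541895,  0.802857  , -1.56862504],
       [ 0.        ,  0.        ,  0
[... 258 characters left out ...]
9, -0.99988474,  0.01423363, -0.03793475],
       [ 0.99685275, -0.00413911,  0.07916731, -0.555418  ],
       [-0.07909927,  0.01460701,  0.99675972, -1.71606632],
       [ 0.        ,  0.        ,  0.        ,  1.        ]])}
wrist {'fx': 296.30058496159444, 'fy': 296.30058496159444, 'cx': 319.56575031998074, 'cy': 196.70187225021658, 'distortion': array([-0.02348784,  0.        ,  0.        ,  0.        ,  0.        ]), 'camera_from_world': array([[ 0.3093162 ,  0.95095847, -0.00121214, -0.62378138],
       [-0.90805631,  0.29498249, -0.29735345,  0.03839975],
       [-0.28241323,  0.09307693,  0.9547667 , -0.38022099],
       [ 0.        ,  0.        ,  0.        ,  1.        ]])}
0.0187
```

View pics/scene0.png

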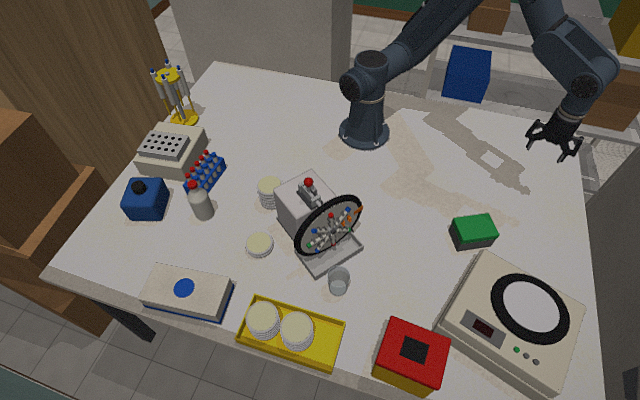

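View pics/top0.png

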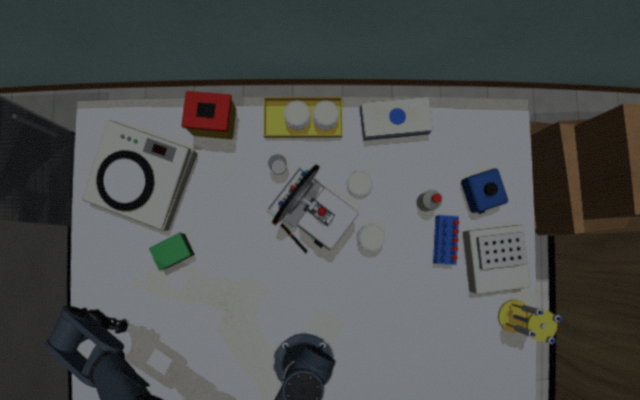

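View pics/wrist0.png

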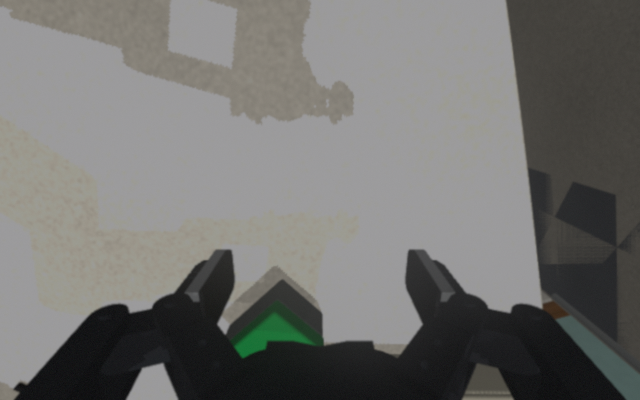

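```bash
python3 - <<'E'
import cv2
a=cv2.imread("pics/scene0.png")[150:300,230:390]; cv2.imwrite("pics/s0c.png",cv2.resize(a,None,fx=5,fy=4,interpolation=cv2.INTER_CUBIC)[:600,:800])
a=cv2.imread("pics/top0.png")[140:260,240:400]; cv2.imwrite("pics/t0c.png",cv2.resize(a,None,fx=5,fy=5,interpolation=cv2.INTER_CUBIC))
E
```

```text
(no output)
```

View pics/s0c.png

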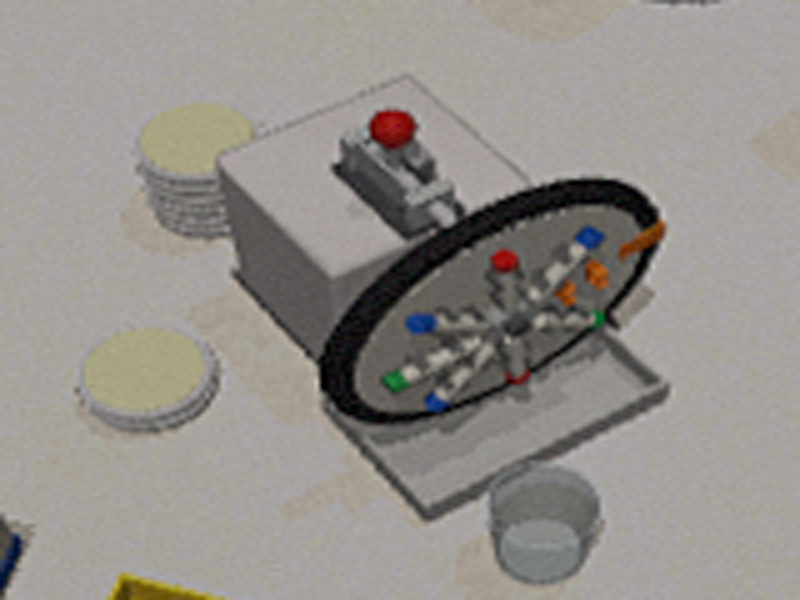

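View pics/t0c.png

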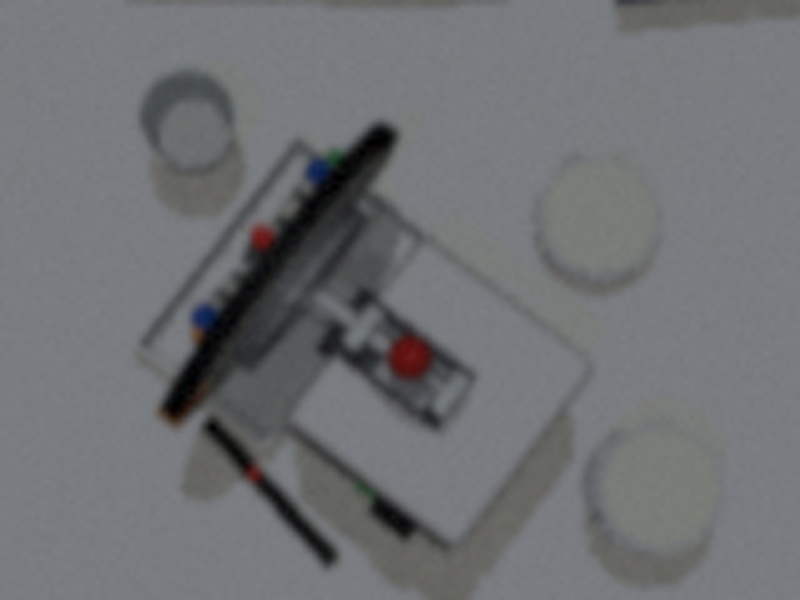

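```bash
cat > h.py <<'E'
from station import *
import numpy as np, cv2
from scipy.spatial.transform import Rotation as R
def ray(m,uv):
    K=np.array([[m['fx'],0,m['cx']],[0,m['fy'],m['cy']],[0,0,1]])
    p=cv2.undistortPoints(np.array([[uv]],float),K,m['distortion'])[0,0]
    T=m['camera_from_world']; d=T[:3,:3].T@np.array([p[0],-p[1],-1]); return -T[:3,:3].T@T[:3,3], d/np.linalg.norm(d)
def onz(m,uv,z):
    o,d=ray(m,uv); return o+d*(z-o[2])/d[2]
def tri(a,b):
    (o1,d1),(o2,d2)=a,b
    s=np.linalg.lstsq(np.c_[d1,-d2],o2-o1,rcond=None)[0]
    p,q=o1+s[0]*d1,o2+s[1]*d2; return (p+q)/2,np.linalg.norm(p-q)
def proj(m,P):
    K=np.array([[m['fx'],0,m['cx']],[0,m['fy'],m['cy']],[0,0,1]])
    T=m['camera_from_world']; c=T[:3,:3]@P+T[:3,3]
    return cv2.projectPoints(np.array([[c[0],-c[1],-c[2]]]),np.zeros(3),np.zeros(3),K,m['distortion'])[0][0,0]
def blob(im,lo,hi,box):
    h=cv2.cvtColor(im,cv2.COLOR_RGB2HSV); k=cv2.inRange(h,np.array(lo),np.array(hi))
    z=np.zeros_like(k); x0,y0,x1,y1=box; z[y0:y1,x0:x1]=k[y0:y1,x0:x1]
    n,l,st,c=cv2.connectedComponentsWithStats(z)
    return [(st[i,4],st[i,:4].tolist(),c[i].round(2).tolist()) for i in range(1,n) if st[i,4]>3]
E
python3 - <<'E'
from h import *
T=camera_model("top");S=camera_model("scene")
t=cv2.imread("pics/top0.png")[:,:,::-1].copy();s=cv2.imread("pics/scene0.png")[:,:,::-1].copy()
print("camC",ray(T,(320,200))[0],ray(S,(320,200))[0])
print(blob(t,(0,150,60),(8,255,255),(270,150,400,260)),blob(t,(9,120,60),(22,255,255),(240,150,300,260)))
print(blob(s,(0,150,60),(8,255,255),(230,150,390,230)),blob(s,(9,150,60),(22,255,255),(330,180,390,260)))
C=np.array([[359,214],[330,249.6],[325,187],[298,225]]);L=np.array([[75,-110],[-75,-110],[75,30],[-75,30]])/1000
W=np.array([onz(T,c,.18)[:2] for c in C]); print(W)
D=np.array([onz(T,c,.15)[:2] for c in [(317,166),(275,222)]]);print(D,np.linalg.norm(D[0]-D[1]))
L2=np.r_[L,[[.12,.09],[-.12,.09]]];W2=np.r_[W,D]
Lc=L2-L2.mean(0);Wc=W2-W2.mean(0)
th=np.arctan2((Lc[:,0]*Wc[:,1]-Lc[:,1]*Wc[:,0]).sum(),(Lc*Wc).sum())
r=np.array([[np.cos(th),-np.sin(th)],[np.sin(th),np.cos(th)]]);o=W2.mean(0)-r@L2.mean(0)
print(th,o,(W2-(L2@r.T+o))*1000)
E
```

```text
camC [ 0.41772999 -0.01516272  1.75501668] [1.1599742  0.19278265 1.09311525]
[(np.int32(9), [291, 186, 3, 4], [291.78, 187.11]), (np.int32(40), [318, 207, 8, 8], [321.58, 210.85])] []
[(np.int32(54), [304, 178, 9, 9], [307.93, 181.85]), (np.int32(18), [328, 213, 5, 5], [330.33, 214.89])] [(np.int32(33), [354, 205, 9, 10], [358.06, 209.45]), (np.int32(22), [347, 215, 5, 7], [348.68, 218.14]), (np.int32(15), [341, 220, 4, 6], [342.87, 222.93])]
[[ 0.51320759 -0.18077861]
 [ 0.40040757 -0.08719164]
 [ 0.60033548 -0.07267249]
 [ 0.47903797  0.01410162]]
[[ 0.67316269 -0.04805399]
 [ 0.49024347  0.08924256]] 0.2287133255000117
-0.6624336732001562 [ 0.52401567 -0.05018708] [[-2.29127073  2.27105169]
 [ 3.18337069  3.60237367]
 [-1.26865411 -0.01251982]
 [-4.29149009 -5.49404711]
 [-0.82609944  4.97280772]
 [ 5.49414368 -5.33966613]]
```

```bash
cat >> h.py <<'E'
TH=-0.662; O=np.array([.524,-.0502])
def w(x,y,z):
    c,s_=np.cos(TH),np.sin(TH); return np.array([c*x-s_*y+O[0],s_*x+c*y+O[1],z])
def loc(P):
    c,s_=np.cos(TH),np.sin(TH); d=P[:2]-O; return np.array([c*d[0]+s_*d[1],-s_*d[0]+c*d[1],P[2]])
def rim(a,y=.09,r=.12): return w(r*np.sin(a),y,.15+r*np.cos(a))
E
python3 - <<'E'
from h import *
T=camera_model("top");S=camera_model("scene")
k,g=tri(ray(T,(321.58,210.85)),ray(S,(307.93,181.85))); print("knob",k,g,loc(k))
for im,m,n in ((cv2.imread("pics/top0.png"),T,"t"),(cv2.imread("pics/scene0.png"),S,"s")):
    f=5
    im=cv2.resize(im,None,fx=f,fy=f,interpolation=cv2.INTER_CUBIC)
    for y in (.083,.097):
        for a in np.arange(0,6.28,.1):
            cv2.circle(im,tuple(int(v) for v in (proj(m,rim(a,y))+.5)*f),1,(0,255,0) if y<.09 else (255,255,0),-1)
    for P in (w(0,-.012,.255),w(.075,.03,.18),w(-.075,.03,.18),w(.075,-.11,.18),w(-.075,-.11,.18)):
        cv2.circle(im,tuple(int(v) for v in (proj(m,P)+.5)*f),3,(255,0,255),-1)
    x,y=(240,140) if n=="t" else (250,155)
    cv2.imwrite(f"pics/chk{n}.png",im[y*f:y*f+600,x*f:x*f+800])
# mark: scene rim ray onto disc face plane y=.097
for uv in ((358.06,209.45),(348.68,218.14),(342.87,222.93)):
    o,d=ray(S,uv); n=w(0,1,0)-w(0,0,0); P=o+d*(n@(w(0,.097,0)-o))/(n@d); l=loc(P); print(l, np.degrees(np.arctan2(l[0],l[2]-.15)),np.hypot(l[0],l[2]-.15))
E
```

```text
knob [ 0.51846265 -0.0580516   0.25502419] 0.0020432020850688574 [ 0.00045868 -0.00959685  0.25502419]
[-0.10818972  0.097       0.15383571] -87.96951165351669 0.10825769388858815
[-0.07376538  0.097       0.1359115 ] -100.81273792996217 0.07509871417733793
[-0.05219244  0.097       0.12818921] -112.67964731142837 0.05656643306164148
```

View pics/chkt.png

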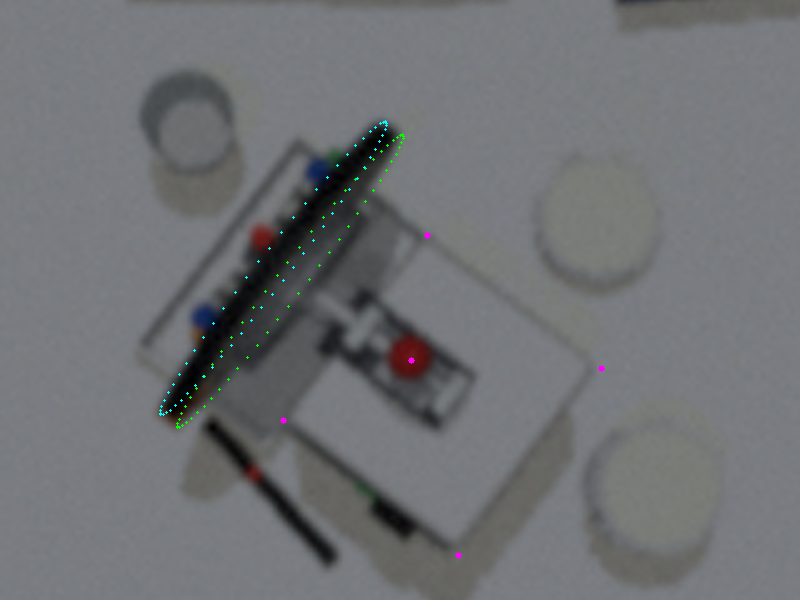

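View pics/chks.png

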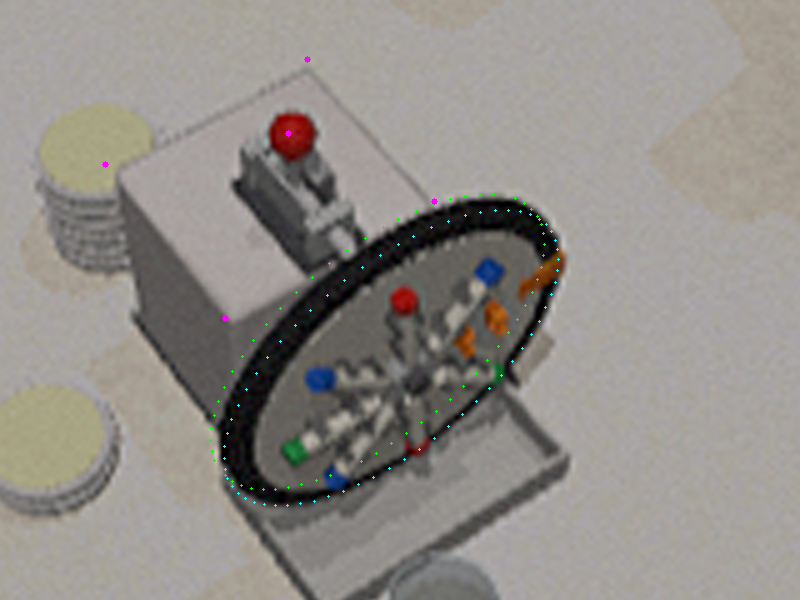

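```bash
sed -i 's/^O=.*//; s/O=np.array(\[.524,-.0502\])/O=np.array([.5258,-.0478])/' h.py
cat >> h.py <<'E'
def tgt(a,r,y=.09,flip=1):
    """pose with fingers pointing at the axle at disc angle a, TCP at radius r; jaws along local y"""
    Y=w(0,y,.15)-rim(a,y,1.); Y/=np.linalg.norm(Y); Z=flip*(w(0,1,0)-w(0,0,0)); X=np.cross(Y,Z)
    return rim(a,y,r),R.from_matrix(np.c_[X,Y,Z])
def delta(P,Q,s=None):
    s=s or sense(); q=R.from_quat(s['tool_rot'])
    return np.r_[q.inv().apply(P-s['tcp_pos']),(q.inv()*Q).as_rotvec()].round(4)
E
python3 - <<'E'
from h import *
s=sense(); print(R.from_quat(s['tool_rot']).as_matrix().round(3), grip_depth)
for a in (-45,-20,0):
  for f in (1,-1): print(a,f,delta(*tgt(np.radians(a),.2,flip=f)),tgt(np.radians(a),.2)[0])
E
```

```text
[[ 0.951 -0.001  0.309]
 [-0.309 -0.002  0.951]
 [-0.    -1.    -0.002]] 0.0187
-45 1 [ 0.4128 -0.0604 -0.3748 -0.135   0.3306 -0.7773] [0.46957447 0.11011988 0.29142136]
-45 -1 [ 0.4128 -0.0604 -0.3748 -1.0767 -2.5992  0.187 ] [0.46957447 0.11011988 0.29142136]
-20 1 [ 0.4814 -0.1069 -0.3998 -0.059   0.3449 -0.3456] [0.52716794 0.06523645 0.33793852]
-20 -1 [ 0.4814 -0.1069 -0.3998 -0.4858 -2.7548  0.083 ] [0.52716794 0.06523645 0.33793852]
0 1 [ 0.5457 -0.1189 -0.4232  0.0017  0.3481 -0.    ] [0.5811226 0.0231888 0.35     ]
0 -1 [ 5.4570e-01 -1.1890e-01 -4.2320e-01 -0.0000e+00 -2.7935e+00 -2.4000e-03] [0.5811226 0.0231888 0.35     ]
```

play_rows --pt "0.2 -0.08 -0.18 -0.06 0.16 -0.38" --pt "0.2 -0.08 -0.18 -0.06 0.16 -0.38" --pt "0.2 -0.08 -0.18 -0.06 0.16 -0.38" --pt "0.2 -0.08 -0.18 -0.06 0.16 -0.38" --pt "0.2 -0.08 -0.18 -0.06 0.16 -0.38" --pt "0.2 -0.08 -0.18 -0.06 0.16 -0.38" --pt "0.41 -0.06 -0.375 -0.135 0.33 -0.777" --pt "0.41 -0.06 -0.375 -0.135 0.33 -0.777" --pt "0.41 -0.06 -0.375 -0.135 0.33 -0.777" --pt "0.41 -0.06 -0.375 -0.135 0.33 -0.777" --pt "0.41 -0.06 -0.375 -0.135 0.33 -0.777" --pt "0.41 -0.06 -0.375 -0.135 0.33 -0.777" --gripper 0.06

```text
t: 1.35
tcp_pos: [0.4674, 0.1093, 0.2908]
tool_rot: [0.706, 0.043, 0.468, -0.53]
force: [0.2, -0.0, -0.3]
finger_gap: 0.703
```

```bash
python3 - <<'E'
from h import *
s=sense(); print(s['t'],s['q'].round(2),s['tcp_pos'].round(4),delta(*tgt(np.radians(-45),.2)))
m=camera_model("wrist"); im=snapshot("wrist"); cv2.imwrite("pics/w1.png",im[:,:,::-1])
im=im[:,:,::-1].copy()
for y in (.083,.097):
    for a in np.arange(0,6.28,.05):
        cv2.circle(im,tuple(int(v) for v in proj(m,rim(a,y))+.5),1,(0,255,0) if y<.09 else (255,255,0),-1)
for P in (w(0,-.012,.255),w(.075,.03,.18),w(-.075,.03,.18),w(.075,-.11,.18),w(-.075,-.11,.18)):
    cv2.circle(im,tuple(int(v) for v in proj(m,P)+.5),3,(255,0,255),-1)
cv2.imwrite("pics/w1c.png",im)
E
```

```text
1.35 [ 0.37  0.25  2.03 -1.11  0.74  0.28] [0.4674 0.1093 0.2908] [ 0.0013  0.0004  0.002  -0.0005 -0.0001 -0.0011]
```

View pics/w1c.png

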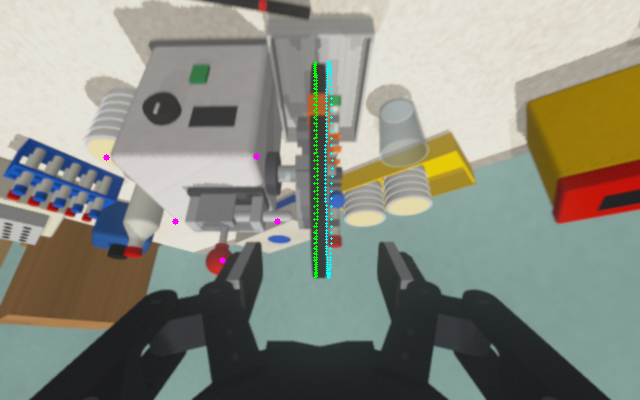

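```bash
python3 - <<'E'
import cv2
a=cv2.imread("pics/w1.png")[30:290,90:390]; cv2.imwrite("pics/w1z.png",cv2.resize(a,None,fx=2.6,fy=2.3,interpolation=cv2.INTER_CUBIC))
E
```

```text
(no output)
```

View pics/w1z.png

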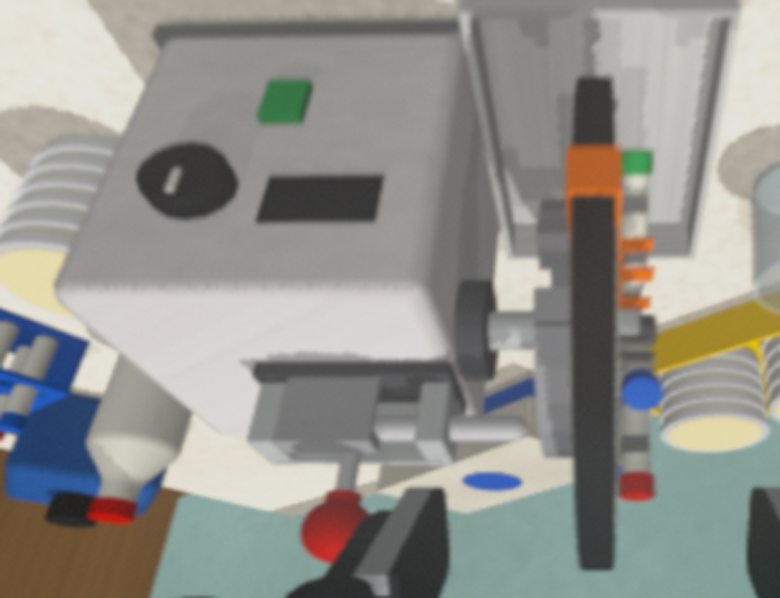

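```bash
python3 - <<'E'
from h import *
m=camera_model("wrist")
for a in range(-110,-70,5): print(a, proj(m,rim(np.radians(a),.083)).round(1),proj(m,rim(np.radians(a),.097)).round(1))
for a in range(-60,10,15): print(a, proj(m,rim(np.radians(a),.083)).round(1),proj(m,rim(np.radians(a),.097)).round(1))
im=cv2.imread("pics/w1.png")
g=cv2.cvtColor(im,cv2.COLOR_BGR2HSV)
k=cv2.inRange(g,(5,120,80),(18,255,255)); ys,xs=np.nonzero(k[85:130,305:330]); print(np.bincount(ys)); print(np.bincount(xs))
for r in (130,150,200,240,260): print(r,[int(v) for v in g[r,300:335,2]])
E
```

```text
-110 [317.9  64.5] [333.3  64.4]
-105 [317.8  69.1] [333.7  69. ]
-100 [317.7  74.9] [334.   74.9]
-95 [317.6  82.2] [334.4  82.1]
-90 [317.5  90.7] [334.7  90.6]
-85 [317.5 100.5] [335.  100.4]
-80 [317.4 111.4] [335.2 111.3]
-75 [317.4 123.3] [335.4 123.2]
-60 [317.5 162.9] [335.7 162.8]
-45 [317.6 202.9] [335.4 202.9]
-30 [317.9 236.8] [334.8 236.8]
-15 [318.3 260.5] [333.8 260.5]
0 [318.6 273.1] [332.8 273.1]
[ 0  0  0  0  0  0  0  1 16 18 20 21 21 21 21 21 21 21 21 21 21 21 21 21
 21 21 21 21 21 21 21  7  5  5  5  5  5  5  5  5  4  4  2  1  1]
[ 0  0  0 30 33 24 23 23 23 23 24 23 23 23 23 23 23 23 23 23 24 34 35 31]
130 [105, 106, 105, 106, 104, 106, 107, 115, 124, 114, 82, 63, 60, 61, 60, 60, 60, 60, 62, 60, 62, 61, 61, 61, 63, 73, 112, 155, 172, 168, 171, 179, 185, 192, 199]
150 [222, 196, 144, 115, 111, 110, 110, 107, 104, 91, 72, 62, 61, 61, 61, 61, 63, 62, 61, 63, 63, 63, 64, 63, 63, 72, 103, 138, 164, 174, 176, 178, 185, 202, 216]
200 [140, 133, 133, 132, 132, 132, 131, 132, 130, 114, 84, 66, 61, 59, 61, 61, 61, 60, 60, 59, 61, 61, 62, 60, 61, 73, 101, 120, 132, 155, 180, 190, 191, 192, 192]
240 [210, 209, 209, 208, 203, 200, 196, 188, 179, 167, 137, 96, 69, 64, 62, 64, 63, 65, 63, 63, 64, 65, 64, 65, 64, 73, 94, 113, 120, 123, 129, 133, 136, 139, 140]
260 [163, 163, 162, 163, 163, 162, 162, 162, 162, 160, 149, 120, 83, 63, 62, 61, 60, 62, 62, 62, 63, 61, 62, 62, 63, 78, 118, 150, 161, 163, 164, 162, 161, 161, 160]
```

```bash
cat > mk.py <<'E'
from h import *
s=sense(); m=camera_model("wrist"); im=snapshot("wrist"); import sys
cv2.imwrite(f"pics/{sys.argv[1]}.png",im[:,:,::-1])
print(s['t'],s['q'].round(2),s['tcp_pos'].round(4))
g=cv2.cvtColor(im,cv2.COLOR_RGB2HSV)
for a in range(-60,10,15):
    p=proj(m,rim(np.radians(a))); r=int(round(p[1]))
    if not 0<=r<400: continue
    c=int(p[0]); v=g[r,c-30:c+30,2]; d=np.nonzero(v<95)[0]+c-30
    n=proj(m,rim(np.radians(a),.083))[0],proj(m,rim(np.radians(a),.097))[0]
    print(a,r,"dark",d.min() if len(d) else None,d.max() if len(d) else None,"model",np.round(n,1))
k=cv2.inRange(g,(5,120,80),(18,255,255))
aa=np.radians(np.arange(-130,40,.25)); hit=[]
for a in aa:
    p=np.round(proj(m,rim(a))).astype(int)
    if 0<=p[1]<400 and 0<=p[0]<640 and k[p[1],p[0]]: hit.append(np.degrees(a))
print("orange",hit[0] if hit else None,hit[-1] if hit else None)
E
python3 mk.py w2
```

```text
1.4 [ 0.37  0.25  2.03 -1.12  0.75  0.28] [0.4686 0.105  0.291 ]
-60 163 dark 315 331 model [317.5 335.7]
-45 203 dark 315 331 model [317.6 335.4]
-30 237 dark 316 331 model [317.9 334.8]
-15 260 dark 317 330 model [318.3 333.8]
0 273 dark 317 329 model [318.6 332.8]
orange -91.75 -81.0
```

```bash
sed -i 's/O=np.array(\[.5258,-.0478\])/O=np.array([.5243,-.0498])/' h.py; python3 - <<'E'
from h import *
print(delta(*tgt(np.radians(-45),.102)))
E
```

```text
[ 0.0001  0.0974  0.0014  0.0048 -0.0047 -0.0006]
```

play_rows --pt "0 0.04 0.001 0.005 -0.005 0" --pt "0 0.07 0.0015 0.005 -0.005 0" --pt "0 0.097 0.0015 0.005 -0.005 0" --pt "0 0.097 0.0015 0.005 -0.005 0" --pt "0 0.097 0.0015 0.005 -0.005 0"

```text
t: 1.95
tcp_pos: [0.5218, 0.0708, 0.2223]
tool_rot: [0.705, 0.046, 0.466, -0.532]
force: [0.4, -0.1, 0.7]
finger_gap: 0.7
```

```bash
python3 mk.py w3; python3 -c "
from h import *
print(delta(*tgt(np.radians(-45),.102)),sense()['force'])"
```

```text
1.95 [ 0.23  0.42  2.06 -1.42  0.59  0.53] [0.5218 0.0708 0.2223]
-60 208 dark 298 342 model [298.2 327.9]
-45 271 dark 299 341 model [298.8 327.3]
-30 318 dark 301 325 model [300.3 326.4]
-15 344 dark 283 342 model [302.2 325.3]
0 351 dark 284 343 model [304.1 324.3]
orange -91.75 -80.75
[ 0.0024  0.0036 -0.0039 -0.0071  0.0049 -0.0007] [ 0.46925973 -0.32858796 -0.25550113]
```

View pics/w3.png

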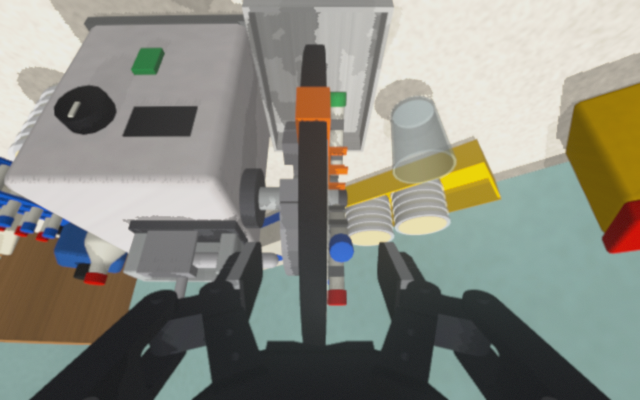

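```bash
python3 - <<'E'
from h import *
print(delta(*tgt(np.radians(-38),.102)))
E
```

```text
[ 0.0148  0.0043 -0.004  -0.0068  0.0053  0.1215]
```

play_rows --pt "0.015 0.0045 -0.004 -0.007 0.005 0.12" --pt "0.015 0.0045 -0.004 -0.007 0.005 0.12" --pt "0.015 0.0045 -0.004 -0.007 0.005 0.12"

```text
t: 2.3
tcp_pos: [0.5328, 0.0594, 0.2334]
tool_rot: [0.705, 0.002, 0.438, -0.557]
force: [1.0, -0.3, 0.5]
finger_gap: 0.705
```

```bash
python3 -c "
from h import *
print(sense()['q'].round(2),delta(*tgt(np.radians(-38),.102)),sense()['force'])"
```

```text
[ 0.15  0.37  1.99 -1.06  0.54  0.11] [-0.0037  0.0009 -0.0014 -0.0037 -0.0045  0.0062] [ 0.99119444 -0.31134509  0.46950538]
```

play_rows --pt "0 0 -0.001 0 0 0" --pt "0 0 -0.001 0 0 0" --pt "0 0 -0.001 0 0 0" --pt "0 0 -0.001 0 0 0" --pt "0 0 -0.001 0 0 0" --pt "0 0 -0.001 0 0 0" --pt "0 0 -0.001 0 0 0" --pt "0 0 -0.001 0 0 0" --gripper 0.0 --force 20

```text
t: 3.1
tcp_pos: [0.5303, 0.0598, 0.23]
tool_rot: [0.707, 0.002, 0.435, -0.558]
force: [-0.8, 5.2, 3.9]
finger_gap: 0.158
```

```bash
python3 mk.py w4; python3 -c "
from h import *
s=sense();print(s['tcp_pos'],s['force'],loc(s['tcp_pos']),delta(*tgt(np.radians(-38),.102)))"
```

```text
3.1 [ 0.15  0.37  1.99 -1.06  0.54  0.11] [0.5303 0.0598 0.23  ]
-60 174 dark 304 333 model [305.  335.4]
-45 241 dark 302 337 model [305.2 335.2]
-30 298 dark 290 349 model [306.1 334.2]
-15 335 dark 290 349 model [307.5 332.5]
0 350 dark 289 348 model [308.9 330.8]
orange -92.0 -80.75
[0.53030098 0.05976898 0.22999151] [-1.46533376  6.04076749  2.3645646 ] [-0.06261821  0.09011289  0.22999151] [ 0.0001 -0.0004 -0.0001 -0.0031  0.0014  0.0014]
```

View pics/w4.png

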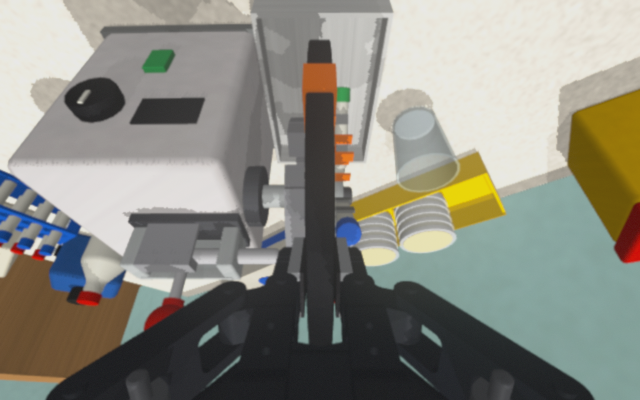

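play_rows --pt "0.0098 0.0005 0 0 0 0.096" --pt "0.0195 0.0019 0 0 0 0.192" --pt "0.029 0.0042 0 0 0 0.288" --pt "0.0382 0.0074 0 0 0 0.384" --pt "0.0471 0.0115 0 0 0 0.48" --pt "0.0556 0.0164 0 0 0 0.576" --pt "0.0635 0.0222 0 0 0 0.672" --pt "0.0709 0.0287 0 0 0 0.768" --pt "0.0709 0.0287 0 0 0 0.768" --pt "0.0709 0.0287 0 0 0 0.768"

```text
t: 4.15
tcp_pos: [0.5905, 0.0136, 0.2499]
tool_rot: [-0.655, 0.264, -0.196, 0.681]
force: [5.8, 3.3, -4.1]
finger_gap: 0.158
```

```bash
python3 mk.py w5; python3 -c "
from h import *
s=sense();print(s['q'].round(2),s['force'],loc(s['tcp_pos']),delta(*tgt(np.radians(6),.102)))"
```

```text
4.15 [-0.19  0.49  1.44  0.05  1.29 -1.11] [0.5905 0.0136 0.2499]
-60 40 dark 308 328 model [306.3 329.8]
-45 64 dark None None model [304.8 331.5]
-30 110 dark 305 332 model [303.6 333. ]
-15 174 dark 304 333 model [303.1 333.8]
0 242 dark 293 338 model [303.5 333.8]
orange -127.50000000000001 -35.75
[-0.19  0.49  1.44  0.05  1.29 -1.11] [ 6.09758649  3.66108495 -4.8845001 ] [0.01301121 0.09068662 0.24997119] [-0.0025 -0.0012 -0.0007 -0.0032 -0.0008  0.0035]
```

View pics/w5.png

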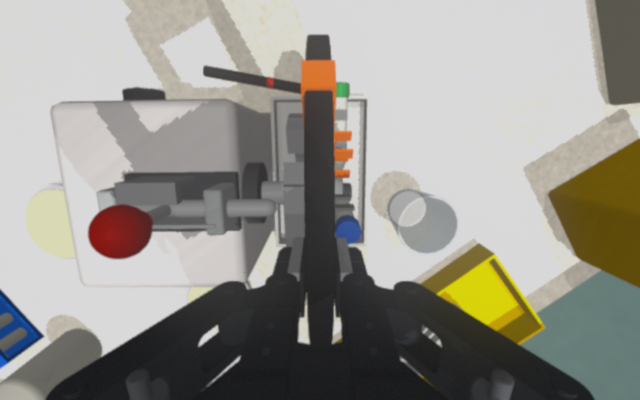

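play_rows --pt "0 0 0 0 0 0" --pt "0 0 0 0 0 0" --pt "0 0 0 0 0 0" --pt "0 0 0 0 0 0" --pt "0 -0.025 0 0 0 0" --pt "0 -0.05 0 0 0 0" --pt "0 -0.05 0 0 0 0" --pt "0 -0.05 0 0 0 0" --gripper 0.06

```text
t: 5.0
tcp_pos: [0.592, 0.0096, 0.3013]
tool_rot: [-0.656, 0.264, -0.196, 0.679]
force: [-0.3, 0.5, -0.5]
finger_gap: 0.703
```

```bash
python3 mk.py w6; python3 -c "
from h import *
s=sense();print(s['finger_gap'],s['force'],delta(*tgt(np.radians(-15),.15)),delta(*tgt(np.radians(-36),.15)),delta(*tgt(np.radians(-36),.102)))"
```

```text
5.0 [-0.2   0.45  1.37  0.05  1.41 -1.11] [0.592  0.0096 0.3013]
-60 57 dark 314 329 model [312.4 330.8]
-45 77 dark None None model [311.8 332. ]
-30 111 dark 312 332 model [311.3 333. ]
-15 158 dark 312 333 model [311.1 333.5]
0 208 dark 312 334 model [311.2 333.4]
orange -129.5 -35.75
0.7023772530217928 [ 0.39929093  0.02071429 -0.81983291] [-0.0543  0.0112  0.0018  0.0013 -0.0007 -0.3661] [-1.009e-01  3.970e-02  1.800e-03  1.400e-03 -5.000e-04 -7.326e-01] [-6.880e-02  7.540e-02  1.900e-03  1.400e-03 -5.000e-04 -7.326e-01]
```

play_rows --pt "-0.027 0.003 0.001 0 0 -0.15" --pt "-0.046 0.008 0.001 0 0 -0.3" --pt "-0.065 0.016 0.001 0 0 -0.45" --pt "-0.084 0.027 0.001 0 0 -0.6" --pt "-0.101 0.04 0.001 0 0 -0.733" --pt "-0.101 0.04 0.001 0 0 -0.733" --pt "-0.085 0.058 0.0015 0 0 -0.733" --pt "-0.069 0.075 0.0015 0 0 -0.733" --pt "-0.069 0.075 0.0015 0 0 -0.733" --pt "-0.069 0.075 0.0015 0 0 -0.733"

```text
t: 6.05
tcp_pos: [0.5319, 0.0576, 0.2325]
tool_rot: [0.708, -0.013, 0.425, -0.564]
force: [0.2, 0.2, 0.2]
finger_gap: 0.701
```

```bash
python3 mk.py w7; python3 -c "
from h import *
s=sense();print(s['finger_gap'],s['q'].round(2),s['force'],loc(s['tcp_pos']),delta(*tgt(np.radians(-36),.102)))"
```

```text
6.05 [ 0.13  0.36  1.97 -0.94  0.55 -0.02] [0.5319 0.0576 0.2325]
-60 165 dark 306 335 model [306.5 336.7]
-45 232 dark None None model [306.6 336.7]
-30 291 dark 308 335 model [307.4 335.7]
-15 330 dark 310 333 model [308.7 334.1]
0 349 dark 291 350 model [310.1 332.4]
orange -45.25 -35.0
0.7004490353367632 [ 0.13  0.36  1.97 -0.94  0.55 -0.02] [ 0.29420613 -0.94883581  0.61823778] [-0.05984456  0.08972137  0.23325348] [-0.0005  0.0005  0.0003  0.0016 -0.0001  0.0006]
```

View pics/w7.png

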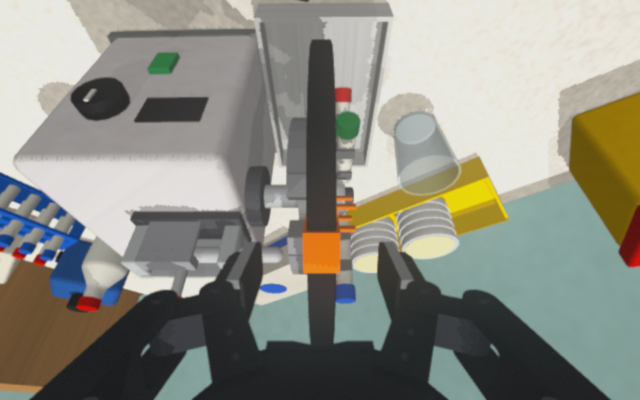

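play_rows --pt "0 0 0 0 0 0" --pt "0 0 0 0 0 0" --pt "0 0 0 0 0 0" --pt "0 0 0 0 0 0" --pt "0 0 0 0 0 0" --pt "0 0 0 0 0 0" --pt "0 0 0 0 0 0" --gripper 0.0 --force 20

```text
t: 6.8
tcp_pos: [0.5328, 0.0579, 0.2342]
tool_rot: [0.707, -0.011, 0.426, -0.564]
force: [-3.0, 2.7, 5.9]
finger_gap: 0.159
```

play_rows --pt "0.0089 0.0004 0 0 0 0.0875" --pt "0.0178 0.0016 0 0 0 0.175" --pt "0.0265 0.0035 0 0 0 0.2625" --pt "0.035 0.0062 0 0 0 0.35" --pt "0.0432 0.0096 0 0 0 0.4375" --pt "0.0511 0.0137 0 0 0 0.525" --pt "0.0586 0.0186 0 0 0 0.6125" --pt "0.0657 0.024 0 0 0 0.7" --pt "0.0657 0.024 0 0 0 0.7" --pt "0.0657 0.024 0 0 0 0.7"

```text
t: 7.8
tcp_pos: [0.5869, 0.0163, 0.2519]
tool_rot: [-0.66, 0.253, -0.208, 0.676]
force: [3.9, 1.2, -4.7]
finger_gap: 0.159
```

```bash
python3 mk.py w8; python3 -c "
from h import *
s=sense();print(s['finger_gap'],s['q'].round(2),s['force'],loc(s['tcp_pos']),delta(*tgt(np.radians(4),.102)))
cv2.imwrite('pics/s8.png',cv2.resize(snapshot('scene')[140:300,220:400,::-1],None,fx=3.5,fy=3.5))"
```

```text
7.8 [-0.18  0.48  1.47  0.03  1.26 -1.1 ] [0.5869 0.0163 0.2519]
-60 45 dark 308 328 model [306.5 330.2]
-45 72 dark 306 330 model [305.  331.8]
-30 120 dark 303 334 model [303.8 333.1]
-15 184 dark 304 333 model [303.3 333.7]
0 251 dark 288 347 model [303.9 333.5]
orange -5.25 4.5
0.15708129273420243 [-0.18  0.47  1.47  0.03  1.26 -1.1 ] [ 4.65061843  2.50177277 -6.63544697] [0.0079007  0.09062708 0.25204366] [-0.0008  0.0003 -0.0006 -0.0006 -0.0005  0.002 ]
```

View pics/w8.png

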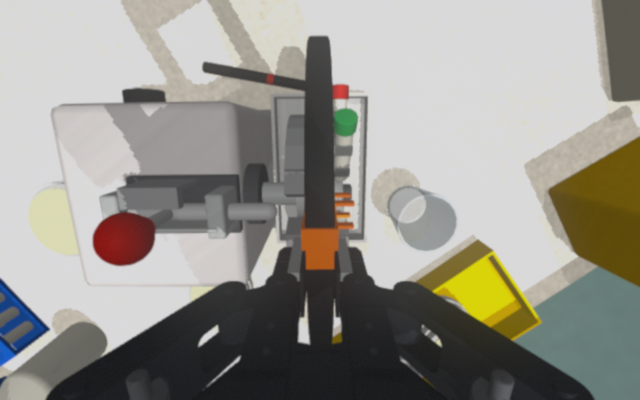

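View pics/s8.png

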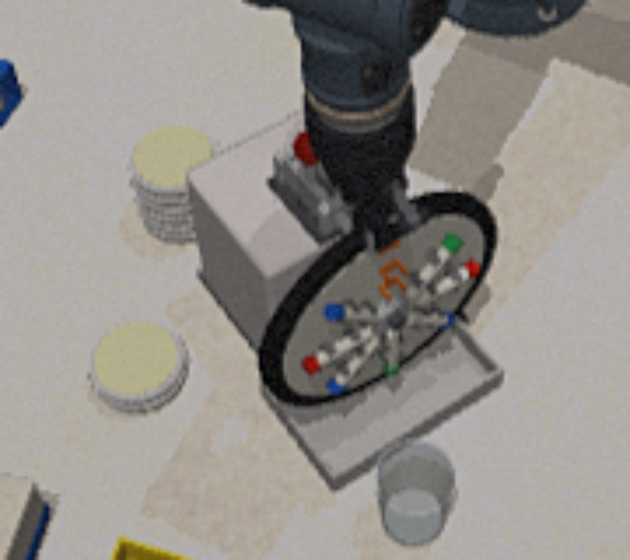

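play_rows --pt "0 0 0 0 0 0" --pt "0 0 0 0 0 0" --pt "0 0 0 0 0 0" --pt "0 0 0 0 0 0" --pt "0 -0.03 0 0 0 0" --pt "0 -0.065 0 0 0 0" --pt "0 -0.065 0 0 0 0" --pt "0 -0.065 0 0 0 0" --gripper 0.06

```text
t: 8.7
tcp_pos: [0.5896, 0.0135, 0.3187]
tool_rot: [-0.66, 0.253, -0.207, 0.676]
force: [-0.0, 0.3, -0.7]
finger_gap: 0.699
```

```bash
python3 mk.py w9; cat >> h.py <<'E'
def tknob(x,y,z):  # upright tool at local x,y, TCP z
    return w(x,y,z),tgt(0,.1)[1]
E
python3 - <<'E'
from h import *
m=camera_model("wrist"); im=cv2.imread("pics/w9.png")[:,:,::-1].copy()
print(blob(im,(0,150,40),(6,255,255),(0,100,300,350)), proj(m,w(0,-.012,.255)))
print(delta(*tknob(0,-.012,.315)),delta(*tknob(0,-.012,.243)))
E
```

```text
8.7 [-0.18  0.42  1.37  0.03  1.41 -1.1 ] [0.5896 0.0135 0.3187]
-60 62 dark 312 326 model [310.7 328.1]
-45 82 dark 289 327 model [310.  328.9]
-30 116 dark 297 329 model [309.4 329.6]
-15 160 dark 310 333 model [309.3 329.9]
0 206 dark 303 306 model [309.5 329.9]
orange -6.25 3.5
[(np.int32(471), [163, 189, 25, 26], [174.64, 200.91]), (np.int32(86), [0, 335, 10, 13], [3.29, 340.53])] [181.9022817  202.15963568]
[-0.0116  0.0033 -0.1017  0.001  -0.0008 -0.0707] [-0.0065  0.0752 -0.1017  0.001  -0.0008 -0.0707]
```

View pics/w9.png

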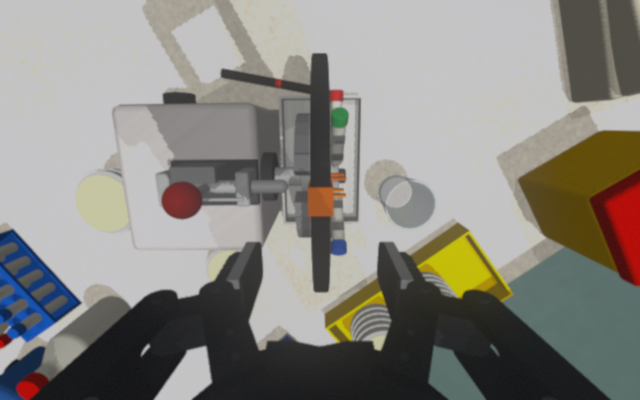

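play_rows --pt "-0.006 0.001 -0.05 0 0 -0.035" --pt "-0.0115 0.003 -0.1015 0.001 -0.001 -0.07" --pt "-0.0115 0.003 -0.1015 0.001 -0.001 -0.07" --pt "-0.0115 0.003 -0.1015 0.001 -0.001 -0.07"

```text
t: 9.15
tcp_pos: [0.5163, -0.0595, 0.3145]
tool_rot: [-0.668, 0.231, -0.229, 0.669]
force: [-1.0, 0.0, -0.2]
finger_gap: 0.703
```

```bash
python3 - <<'E'
from h import *
s=sense();m=camera_model("wrist"); im=snapshot("wrist"); cv2.imwrite("pics/w10.png",im[:,:,::-1])
print(s['t'],proj(m,w(0,-.012,.255)),blob(im,(0,120,30),(8,255,255),(200,150,450,400)))
print(delta(*tknob(0,-.012,.243)))
E
```

```text
9.15 [320.58841267 213.91626975] [(np.int32(985), [304, 197, 36, 36], [321.54, 214.4])]
[-0.0005  0.0719 -0.0006 -0.0008 -0.0007 -0.0012]
```

View pics/w10.png

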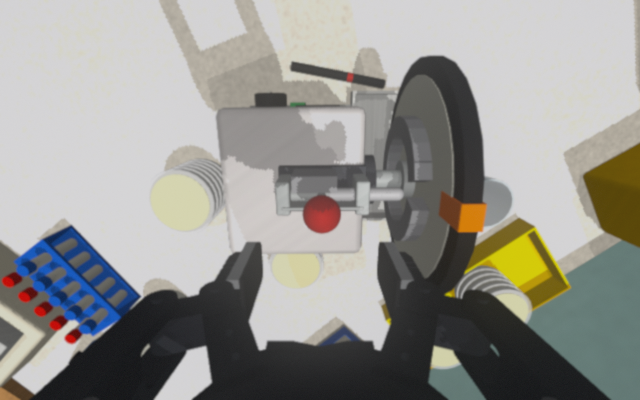

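play_rows --pt "0 0.035 0 0 0 0" --pt "0 0.07 0 0 0 0" --pt "0 0.07 0 0 0 0" --pt "0 0.07 0 0 0 0"

```text
t: 9.6
tcp_pos: [0.5187, -0.0586, 0.2453]
tool_rot: [-0.669, 0.23, -0.229, 0.669]
force: [0.8, 0.6, 1.0]
finger_gap: 0.699
```

play_rows --pt "0 0 0 0 0 0" --pt "0 0 0 0 0 0" --pt "0 0 0 0 0 0" --pt "0 0 0 0 0 0" --pt "0 0 0 0 0 0" --pt "0 0 0 0 0 0" --gripper 0.0 --force 25

```text
t: 10.2
tcp_pos: [0.5188, -0.0598, 0.2473]
tool_rot: [-0.669, 0.228, -0.231, 0.669]
force: [-0.1, -1.4, 6.2]
finger_gap: 0.306
```

```bash
python3 - <<'E'
from h import *
s=sense();im=snapshot("wrist"); cv2.imwrite("pics/w11.png",im[:,:,::-1])
print(s['t'],s['finger_gap']*85.4,s['force'],loc(s['tcp_pos']))
E
```

```text
10.2 26.145681651020922 [-0.10462105 -1.43056675  6.24959222] [ 0.00178992 -0.01127986  0.24725412]
```

View pics/w11.png

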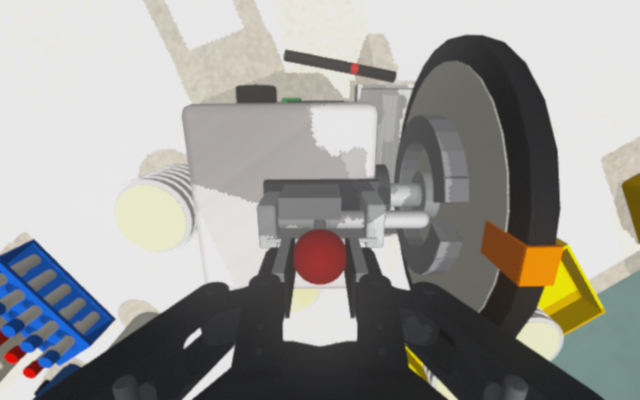

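play_rows --pt "0 0 0 0 0 0" --pt "0 0 0 0 0 0" --pt "-0.0015 0.006 0 0 0 0" --pt "-0.0015 0.006 0 0 0 0" --pt "-0.0015 0.006 0 0 0 0" --gripper 0.045

```text
t: 10.75
tcp_pos: [0.5162, -0.058, 0.2389]
tool_rot: [-0.669, 0.23, -0.229, 0.669]
force: [0.0, -0.1, 0.6]
finger_gap: 0.527
```

play_rows --pt "0 0 0 0 0 0" --pt "0 0 0 0 0 0" --pt "0 0 0 0 0 0" --pt "0 0 0 0 0 0" --pt "0 0 0 0 0 0" --gripper 0.0 --force 25

```text
t: 11.25
tcp_pos: [0.5166, -0.0582, 0.2395]
tool_rot: [-0.669, 0.23, -0.23, 0.669]
force: [0.3, 0.3, 0.5]
finger_gap: 0.305
```

```bash
python3 - <<'E'
from h import *
s=sense()
print(s['t'],s['finger_gap']*85.4,s['force'],loc(s['tcp_pos']))
E
```

```text
11.25 26.019191528080462 [0.27712167 0.34147708 0.51164447] [-0.00087252 -0.01137101  0.23951569]
```

play_rows --pt "0 0 0.006 0 0 0" --pt "0 0 0.012 0 0 0" --pt "0 0 0.017 0 0 0" --pt "0 0 0.022 0 0 0" --pt "0 0 0.022 0 0 0" --pt "0 0 0.022 0 0 0" --pt "0 0 0.022 0 0 0"

```text
t: 11.95
tcp_pos: [0.5299, -0.0409, 0.2395]
tool_rot: [-0.669, 0.23, -0.23, 0.669]
force: [-3.5, -3.2, 2.3]
finger_gap: 0.307
```

```bash
python3 - <<'E'
from h import *
s=sense();im=snapshot("wrist"); cv2.imwrite("pics/w12.png",im[:,:,::-1])
print(s['t'],s['finger_gap']*85.4,s['force'],loc(s['tcp_pos']))
E
```

```text
11.95 26.216754093552712 [-3.47345546 -3.17933551  2.28984268] [-0.00100527  0.01045308  0.23950973]
```

View pics/w12.png

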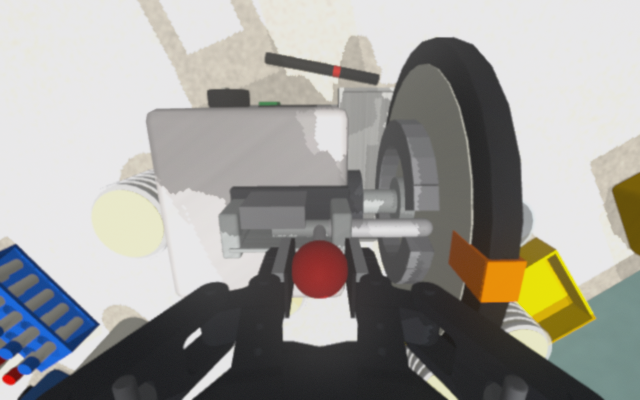

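play_rows --pt "-0.0065 0.0004 0 0 0 0" --pt "-0.0129 0.0017 0 0 0 0" --pt "-0.019 0.0038 0 0 0 0" --pt "-0.0248 0.0066 0 0 0 0" --pt "-0.0303 0.0102 0 0 0 0" --pt "-0.035 0.0142 0 0 0 0" --pt "-0.035 0.0142 0 0 0 0" --pt "-0.035 0.0142 0 0 0 0"

```text
t: 12.8
tcp_pos: [0.5022, -0.0194, 0.2253]
tool_rot: [-0.669, 0.23, -0.23, 0.669]
force: [-4.3, -3.2, 1.8]
finger_gap: 0.31
```

```bash
python3 - <<'E'
from h import *
s=sense();im=snapshot("wrist"); cv2.imwrite("pics/w13.png",im[:,:,::-1])
print(s['t'],s['finger_gap']*85.4,s['force'],loc(s['tcp_pos']))
E
```

```text
12.8 26.437145268835582 [-4.33526822 -3.16814668  1.81761851] [-0.0361795   0.01040745  0.22531588]
```

View pics/w13.png

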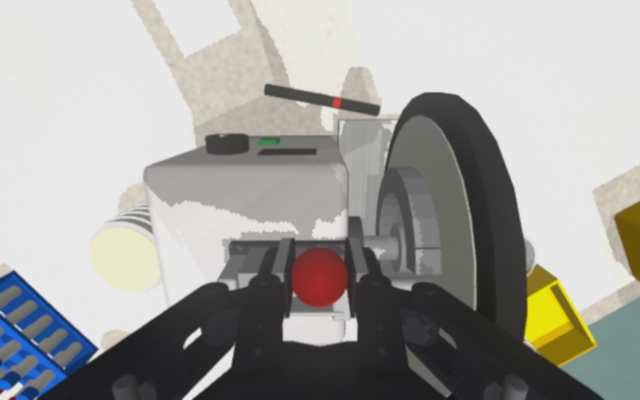

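play_rows --pt "0 0 -0.002 0 0 0" --pt "0 0 -0.004 0 0 0" --pt "0 0 -0.004 0 0 0"

```text
t: 13.15
tcp_pos: [0.4998, -0.0226, 0.2254]
tool_rot: [-0.668, 0.23, -0.23, 0.669]
force: [-3.7, -3.3, 2.3]
finger_gap: 0.304
```

```bash
python3 - <<'E'
from h import *
s=sense();print(s['t'],s['force'],loc(s['tcp_pos']))
E
```

```text
13.15 [-3.65256449 -3.28296509  2.29558459] [-0.03603764  0.00636449  0.22539123]
```

play_rows --pt "0 0 0 0 0 0" --pt "0 0 0 0 0 0" --pt "0 0 0 0 0 0" --pt "0 0 0 0 0 0" --pt "0 -0.02 0 0 0 0" --pt "0 -0.05 0 0 0 0" --pt "0 -0.08 0 0 0 0" --pt "0 -0.08 0 0 0 0" --pt "0 -0.08 0 0 0 0" --gripper 0.055

```text
t: 14.05
tcp_pos: [0.5003, -0.0224, 0.3057]
tool_rot: [-0.668, 0.229, -0.23, 0.669]
force: [-0.2, -0.4, -0.2]
finger_gap: 0.643
```

```bash
python3 mk.py w14; python3 - <<'E'
from h import *
s=sense();m=camera_model("wrist"); print(s['t'],s['force'],s['finger_gap'])
im=cv2.imread("pics/w14.png")[:,:,::-1].copy()
print(proj(m,w(-.05*np.sin(.8),.005,.205+.05*np.cos(.8))),blob(im,(0,120,30),(8,255,255),(200,150,450,400)))
E
```

```text
14.05 [-0.27  0.27  1.64  0.    1.23 -1.18] [ 0.5003 -0.0224  0.3057]
-60 115 dark 395 433 model [417.  434.8]
-45 143 dark 405 443 model [425.4 444.7]
-30 184 dark 411 450 model [431.2 451.5]
-15 230 dark 413 453 model [432.8 453.4]
0 273 dark 409 419 model [429.7 449.8]
orange -6.25 4.25
14.1 [ 1.29586456  0.59968701 -0.01741708] 0.6469133852950194
[317.72240808 211.52065435] [(np.int32(985), [300, 199, 36, 36], [317.34, 216.27])]
```

View pics/w14.png

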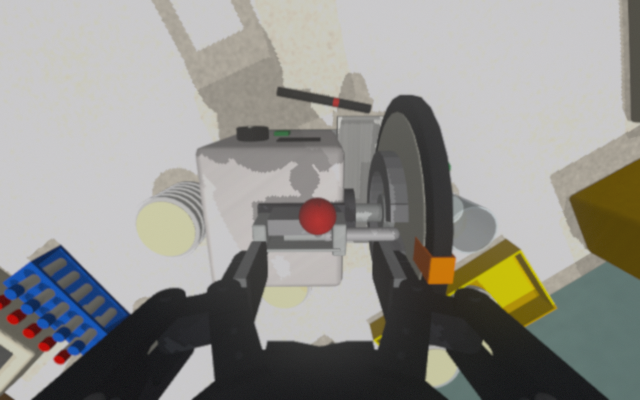

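```bash
python3 - <<'E'
from h import *
m=camera_model("wrist"); im=snapshot("wrist"); print(blob(im,(0,120,30),(8,255,255),(200,150,450,400)))
for t in (.5,.6,.7,.75,.8): print(t,proj(m,w(-.05*np.sin(t),.005,.205+.05*np.cos(t))).round(1))
T=camera_model("top"); im=snapshot("top"); print(blob(im,(0,150,60),(8,255,255),(290,180,360,240)))
cv2.imwrite("pics/t14.png",cv2.resize(im[140:260,220:380,::-1],None,fx=4,fy=4))
s=snapshot("scene"); S=camera_model("scene"); cv2.imwrite("pics/s14.png",cv2.resize(s[140:300,220:400,::-1],None,fx=3.5,fy=3.5))
for t in (.5,.65,.8): print(t,proj(S,w(-.05*np.sin(t),.005,.205+.05*np.cos(t))).round(1))
print(blob(s,(0,150,60),(8,255,255),(270,160,370,240)),"top rim",proj(S,rim(0,.09)))
E
```

```text
[(np.int32(998), [300, 201, 37, 35], [317.96, 217.94])]
0.5 [317.7 231.1]
0.6 [317.7 224.3]
0.7 [317.7 217.8]
0.75 [317.7 214.6]
0.8 [317.7 211.5]
[]
0.5 [317.6 182.8]
0.65 [319.4 182.7]
0.8 [321.1 182.9]
[(np.int32(62), [317, 179, 9, 10], [320.4, 183.23]), (np.int32(11), [353, 215, 4, 4], [354.45, 216.45])] top rim [327.86402132 201.77580337]
```

View pics/s14.png

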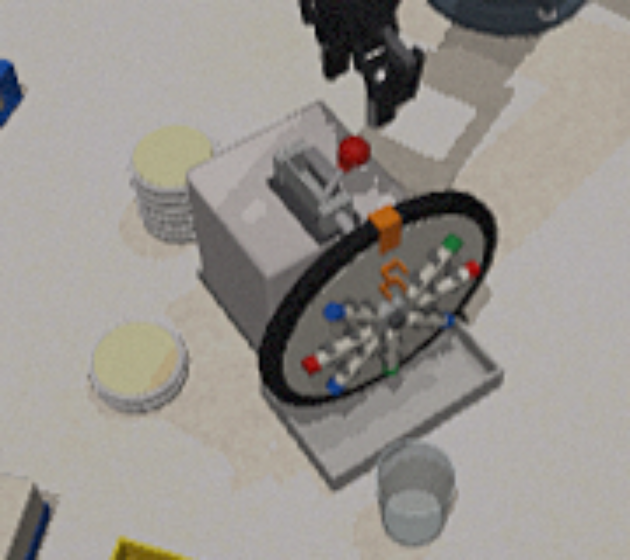

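play_rows --pt "0 -0.03 0 0 0 0" --pt "0 -0.03 0 0 0 0" --pt "0 -0.03 0 0 0 0" --pt "0 -0.03 0 0 0 0" --pt "0 -0.03 0 0 0 0" --pt "0 -0.03 0 0 0 0" --pt "0 -0.03 0 0 0 0" --pt "0 -0.03 0 0 0 0"

```text
t: 15.05
tcp_pos: [0.5, -0.0225, 0.3351]
tool_rot: [-0.669, 0.23, -0.23, 0.669]
force: [-0.1, 0.2, -0.5]
finger_gap: 0.648
```

```bash
python3 - <<'E'
from h import *
m=camera_model("wrist"); im=snapshot("wrist"); print(blob(im,(0,120,30),(8,255,255),(200,150,450,400)))
for t in (.6,.7,.75,.8): print(t,proj(m,w(-.05*np.sin(t),.005,.205+.05*np.cos(t))).round(1))
print(sense()['t'],sense()['force'])
s=snapshot("scene"); print(blob(s,(0,150,60),(8,255,255),(270,160,370,240)))
S=camera_model("scene")
for b in blob(s,(9,150,60),(22,255,255),(300,190,360,230)):
    o,d=ray(S,b[2]); n=w(0,1,0)-w(0,0,0); P=o+d*(n@(w(0,.097,0)-o))/(n@d); l=loc(P); print(b,np.degrees(np.arctan2(l[0],l[2]-.15)),np.hypot(l[0],l[2]-.15))
E
```

```text
[(np.int32(761), [303, 189, 31, 31], [318.13, 204.09])]
0.6 [317.9 209.6]
0.7 [317.9 203.9]
0.75 [317.9 201.2]
0.8 [317.9 198.5]
15.1 [ 0.15432563 -0.19158501  0.42300262]
[(np.int32(58), [317, 179, 9, 10], [320.47, 183.16]), (np.int32(12), [353, 215, 4, 4], [354.5, 216.33])]
(np.int32(84), [325, 199, 10, 14], [330.23, 204.33]) -1.4815391169829222 0.11389145346546657
(np.int32(39), [329, 214, 7, 12], [331.51, 218.9]) -12.498119595976256 0.0391402130042857
```

```bash
python3 -c "
from station import *
print(sign_off())"
```

```text
the job is handed in; nothing more can be done
None
```

The rotator is parked and locked, and the job is handed in at about 15 s of the 72 s allowed; the hand-in reports no verdict.

I turned the disc by its rim in two grips, about 86° in all, until the orange mark was at the top. I then gripped the red knob, pushed the bolt about 22 mm in and swung the knob over towards -x. After that I eased it back against the wall, let go and moved the arm up clear.

**Last checks:**
- **Orange mark:** it reads about -1° to -1.5° from the top, roughly 3 mm along the rim.
- **Bolt:** the released knob's position matches about 17 mm in, the expected holding depth.
- **Swing:** the images put the knob at about 0.70 to 0.75 rad, short of the nominal 0.8 but above the 0.5 required. It read the same about 1 s later.
- **Arm:** it was clear of everything, with the force reading about zero. I saw no bystander disturbed, but I did not measure their positions again.

**Disagreement:** the fixed cameras and the wrist camera differed by about 2.5 mm on where the rotator sits along its axle. I used the wrist camera's value, and the grip on the rim confirmed it.

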